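# Clamp a watch case in the bench fixture

### The job

Clamp the watch case in the fixture for work on its crown: push the steel clamp strap round over the case until it comes up against its stop, then push the red cam lever fully down so that the pad grips the case, and come away leaving it clamped. Do both by pushing with the fingertips or the outside of the fingers: the strap and the lever must never be between the fingers, and the lever stays up until the strap is over. Leave the watch seated in its nest and the other things on the bench where they are.

Things in the scene. Friction and masses are not known exactly. Their poses are not given: they have to be found in the camera images.
- fixture: Holding fixture fixed to the bench: grey aluminium plate 100 (x) x 150 (y) mm with its top 16 mm above the bench, carrying a round black seat, a stud, and the strap's stop: a dark upright block 50 mm high beside the strap's closed place, on the side away from where it swings in (+x), 24 mm from the stud. Origin on the bench under the middle of the seat; its y axis points from the seat to the stud, z is up.
- seat (a point): Middle of the black seat's top (20 mm above the bench, 60 mm across). Four white pins round it, tops 27 mm above the bench, locate the watch.
- stud (a point): The stud that strap and lever turn on: this point is where its upright axis meets the cam's cross pin, 68 mm above the bench, 65 mm from the seat's middle. A dark post (17 mm radius at its foot, 11 mm above) carries it.
- swing (a joint): Swing of the strap about the stud, rad. 0 = straight over the seat, against its stop; it grows as the strap swings away, clockwise seen from above, to 1.8. At the start 0.9 to 1.65. It has a little friction (about 1 N at the strap's end) and stays where it is left. The lever turns with it, always pointing the opposite way to the strap.
- strap_mid (a point): Point in the middle of the strap's thickness and width, 55 mm from the stud's axis. The strap is a level steel bar 18 mm wide and 8 mm thick, its underside 45 mm above the bench while the lever is up, with the pad hanging below it at 65 mm. This frame's -y axis points from the stud to the strap's free end, z up.
- strap_tip (a point): Free end of the strap, 83 mm from the stud's axis, middle of width and thickness. A tab 18 mm wide, 4 mm thick turns up there, to 12 mm above the strap's top.
- pad: White spring-loaded nylon pad, 18 mm across, under the strap 65 mm from the stud; origin at the middle of its underside. With strap over and lever up it clears the watch by 1 to 2 mm; with the lever down it presses on it with about 15 N.
- lever (a joint): Cam lever, rad. 0 = fully up, when it rises outward from the stud at 51 degrees above level; 0.84 = fully down on its stop, 3 degrees above level. At the start 0 to 0.12. Stiff (about 3 to 5 N at the grip) and stays where it is left. Pressing it down lowers the strap by up to 5 mm.
- lever_grip (a point): Point on the lever's axis inside the red round grip, 85 mm from the cross pin. The grip is 14 mm thick (16 at its end) and runs from 42 to 105 mm from the pin. This frame's y axis points along the lever away from the pin; its z axis is square to it, on the lever's upper side.
- watch: Steel watch case lying face down on the seat, loose between the pins: 42 mm across, 11 mm high, four short lugs along its x axis, small brass crown. Origin at the middle of its underside; its back is 31 mm above the bench.
- tweezers: Steel tweezers lying flat, 130 mm long along x, 9 mm high; origin near the middle, on the bench.
- screwdriver: Small brass screwdriver lying along x, 116 mm long, 13 mm thick; origin near the middle, on the bench.
- loupe: Black eye loupe standing, 35 mm across, 28 mm high; origin under its middle.
- blower: Blue dust blower bulb standing with its thin nozzle up, 60 mm across, 92 mm high; origin under its middle.
- movement: Brass watch movement on a round white holder, 66 mm across, 25 mm high; origin under its middle.
- dish: Round covered parts dish, 72 mm across, 23 mm high; origin under its middle.
- oil: Small amber jar with a black cap, 32 mm across, 55 mm high; origin under its middle.

How it is judged:
By the outcome, as a careful person would: the job done as asked, in the order asked, and still so for the second after the job is handed in, with the robot touching nothing.
It also fails if it takes over 48 s, if anything falls off the work surface, if the arm or the gripper's body presses on something with over 40 N, if the wrist force passes 120 N, or if a joint passes its speed limit or range.

### The arm

A 6-joint arm with a two-finger parallel gripper is mounted at the origin on the work surface. World frame = base frame: x ahead of the robot, y to its left, z up, the work surface at z = 0. Lengths are in m, angles in degrees, forces in N, time in s.
With the tool pointing down it reaches from about 0.3 to 0.875 m from the base axis. Payload 6.4 kg.
Tool frame: the origin (TCP) lies where the fingers leave the gripper's body, on its centre line; the fingertips stand 64 mm ahead of it and the grasp point (between the pads) lies 45 mm ahead of it (tcp_to_grasp is the distance from the TCP to the grasp point, in m); y points along the fingers, z is the direction in which the jaws open and shut, and the axes are right-handed (so a half turn about y gives the same grasp; the last joint's range is limited). The gripper opens to 88 mm and grips with 3 to 60 N. Pads are 18 mm wide; open, the fingers measure 123 mm over their backs; the gripper's body (75 mm by 187 mm) begins 45 mm behind the grasp point.
Start: joints at [-82.294, 10.359, 92.074, -0, 77.567, -11.82], TCP at [0.192, -0.542, 0.303] pointing down, gripper open.
Joint ranges: [-171.53, 171.53], [-51.25, 118.39], [17.06, 147.69], [-65.23, 245.23], [0, 150.52], [-178.68, 178.68]. Speed limits (degrees/s): [147.25, 147.25, 172.46, 180, 180, 180].

### API

Orientations are given as [roll, pitch, yaw] about the fixed x, y, z axes, in that order (R = Rz(yaw) Ry(pitch) Rx(roll)).
In Python, from bench import goto, move_l, move_j, grip, pause, inverse_kinematics, read_state, read_camera, Unreachable, close_job, tcp_to_grasp gives the robot as it stands. Calls block until the motion is done:
- goto(position, orientation): joint-space move of the TCP to a pose.
- move_l(position, v=0.15, rotation=None, contact_N=None): straight line of the TCP; rotation=None keeps the orientation; v is the mean speed in m/s. With contact_N (N) it stops when the force on the tool has changed by that much, and returns True; else False.
- move_j(angles): joint-space move.
- grip(opening, newtons=None): finger opening in m; newtons is the grip in N (None keeps the last); returns when the fingers have stopped.
- pause(seconds).
- inverse_kinematics(position, orientation): joint angles nearest the present ones, or None.
- read_state(): the state.
- read_camera(name): name is "scene" or "top" or "wrist"; returns a dict with "pixels" (384x512x3 uint8, blue, green, red), "mtx" (3x3 intrinsics, pixels), "world_from_camera" (4x4, takes a point from camera to world coordinates); the wrist camera has in their place "mount" (4x4, takes a point from camera to tool coordinates, whose origin is the TCP and whose axes are the tool frame's). Camera axes: x right, y down, z forward; pixel columns grow to the right and rows downward; lengths in m; the calibration is good to about 2 mm. A picture is of the moment at which its call begins: read the wrist's pose just before it. There is no depth.
A pose or a line that the arm cannot do raises Unreachable and nothing moves.
- close_job(): hands the job in, once; it reports no verdict.
The state is a dict: "time": time; "joints": joint angles; "joint_velocities": joint speeds; "effort": joint torques, N m; "position": TCP position; "orientation": TCP orientation; "force": force on the tool from outside, world axes, zero at the start; "wrist_torque": the same for the moment, N m; "opening": finger opening in m.
Only numpy, scipy, OpenCV 4.12 (cv2) and the standard library are available. Lean on these libraries where they do the work, as an engineer would, in place of code of your own. Each camera call takes 0.05 s, during which the arm holds its last target.

## Working session

There is one attempt and no reset: what is moved stays moved. The work goes in short steps, each a Python script; the robot and the scene stay as the last script left them, time stands still between calls to the robot, and variables do not carry over. Pictures are saved under pics/ and viewed, and the job is handed in when it is done.

```bash
mkdir -p pics; ls; python3 - <<'E'
from bench import *
import cv2,numpy as np
s=read_state();print({k:s[k] for k in('time','position','orientation','force','opening')},tcp_to_grasp)
for n in("scene","top","wrist"):
    c=read_camera(n);cv2.imwrite(f"pics/{n}0.png",c["pixels"])
    np.savez(f"{n}0.npz",**c); print(n,c["mtx"].round(1).tolist()); print(np.round(c.get("world_from_camera",c.get("mount")),4).tolist())
E
```

```text
pics
{'time': 0.0, 'position': array([ 0.19213541, -0.54151545,  0.30184598]), 'orientation': array([-9.00947935e+01,  1.94149509e-02, -1.60474020e+02]), 'force': array([-0.77818761, -0.65850639, -0.5466211 ]), 'opening': 0.08826480854810634} 0.0453
scene [[352.7, 0.0, 252.0], [0.0, 352.7, 193.5], [0.0, 0.0, 1.0]]
[[0.6848, 0.393, -0.6137, 1.1523], [0.7286, -0.3896, 0.5634, -0.5098], [-0.0177, -0.8329, -0.5531, 0.6135], [0.0, 0.0, 0.0, 1.0]]
top [[453.7, 0.0, 258.3], [0.0, 453.7, 191.7], [0.0, 0.0, 1.0]]
[[0.0165, -0.979, 0.2033, 0.3387], [-0.9999, -0.0157, 0.0053, 0.0042], [-0.002, -0.2034, -0.9791, 1.3587], [0.0, 0.0, 0.0, 1.0]]
wrist [[264.3, 0.0, 257.2], [0.0, 264.3, 191.6], [0.0, 0.0, 1.0]]
[[0.0005, 0.9472, 0.3207, -0.0843], [-0.0001, -0.3207, 0.9472, -0.081], [1.0, -0.0005, -0.0, 0.0004], [0.0, 0.0, 0.0, 1.0]]
```

View pics/scene0.png

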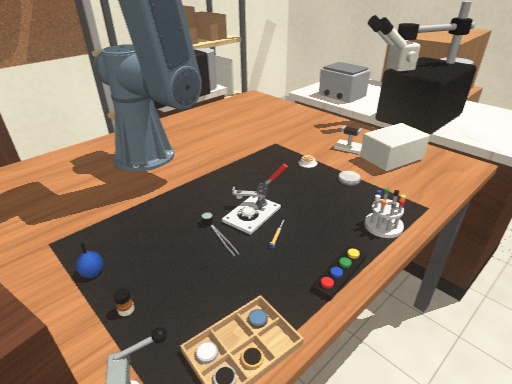

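View pics/top0.png

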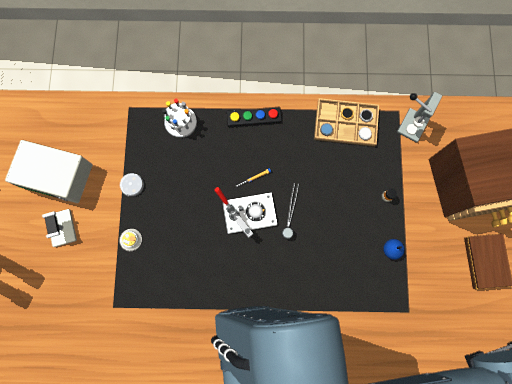

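View pics/wrist0.png

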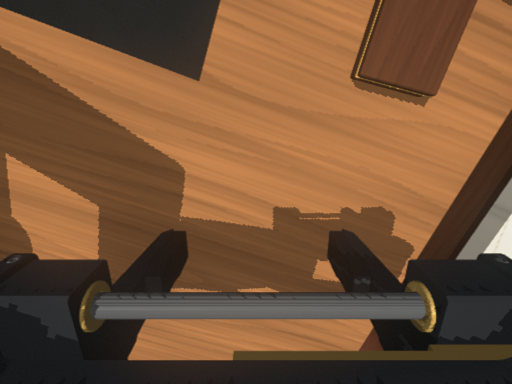

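The top view shows the fixture plate near (250,213), with the seat at about (256,211), the stud around (235,212), the red lever going up-left to (220,195) and the strap going down-right to (250,236). I'll zoom in to measure these.

```bash
python3 - <<'E'
import cv2,numpy as np
t=cv2.imread("pics/top0.png")[165:250,200:310];cv2.imwrite("pics/top0z.png",cv2.resize(t,None,fx=7,fy=7,interpolation=cv2.INTER_CUBIC))
t=cv2.imread("pics/scene0.png")[155:240,215:325];cv2.imwrite("pics/scene0z.png",cv2.resize(t,None,fx=7,fy=7,interpolation=cv2.INTER_CUBIC))
E
```

```text
(no output)
```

View pics/top0z.png

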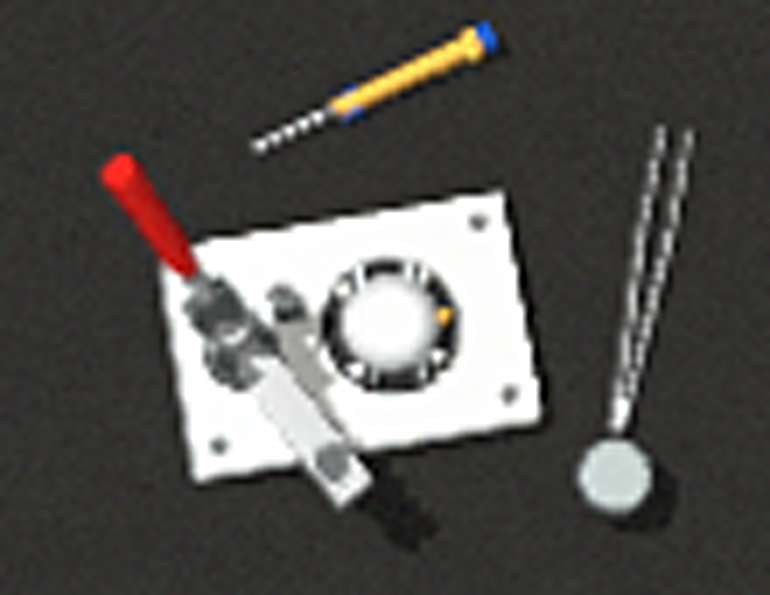

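View pics/scene0z.png

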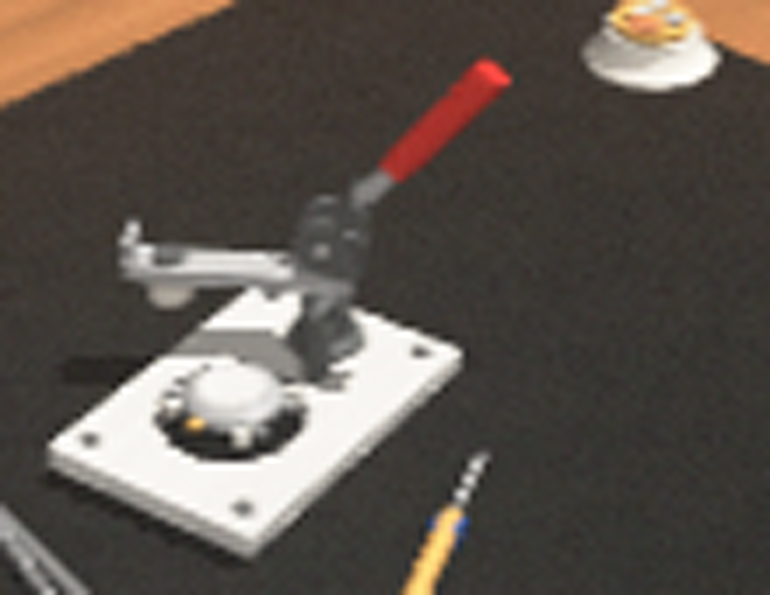

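```bash
cat >h.py <<'E'
import numpy as np,cv2
def ray(c,uv):
    uv=np.atleast_2d(np.float64(uv)); d=np.c_[uv,np.ones(len(uv))]@np.linalg.inv(c["mtx"]).T
    T=c["world_from_camera"]; return T[:3,3],d@T[:3,:3].T
def plane(c,uv,z):
    o,d=ray(c,uv); return o+d*((z-o[2])/d[:,2])[:,None]
def tri(cs,uvs):
    A=np.zeros((3,3));b=np.zeros(3);L=[]
    for c,uv in zip(cs,uvs):
        o,d=ray(c,uv);d=d[0]/np.linalg.norm(d[0]);P=np.eye(3)-np.outer(d,d);A+=P;b+=P@o;L.append((o,P))
    x=np.linalg.solve(A,b);return x,[np.linalg.norm(P@(x-o)) for o,P in L]
E
python3 - <<'E'
from h import *
t=dict(np.load("top0.npz"));s=dict(np.load("scene0.npz"))
zt=lambda p:(np.array(p)+.5)/7-.5+[200,165]
zs=lambda p:(np.array(p)+.5)/7-.5+[215,155]
P=plane(t,zt([(505,192),(541,418),(195,481)]),.016);print("plate top",P.round(4).tolist(),np.linalg.norm(np.diff(P,axis=0),axis=1))
P2=plane(s,zs([(462,355),(250,545),(50,452)]),.016);print("plate scene",P2.round(4).tolist(),np.linalg.norm(np.diff(P2,axis=0),axis=1))
print("watch",plane(t,zt([(390,320)]),.031),plane(s,zs([(237,387)]),.031))
for n,c,z in(("top",t,zt),("scene",s,zs)):
    m=c["pixels"].astype(int); red=((m[...,2]>110)&(m[...,1]<70)&(m[...,0]<70)).astype(np.uint8)
    red=red[150:250,180:320] if n=="top" else red[150:240,215:325]
    off=[180,150] if n=="top" else [215,150]
    ys,xs=np.nonzero(red);p=np.c_[xs,ys]+off;q=p-p.mean(0);v=np.linalg.svd(q,full_matrices=False)[2][0];k=q@v
    print(n,len(p),p.mean(0),v,p.mean(0)+v*k.min(),p.mean(0)+v*k.max())
tip=plane(t,zt([(352,492)]),.049);print("tip",tip)
print("lever end tri",tri([t,s],[zt((119,172)),zs((493,73))]))
print("grip inner tri",tri([t,s],[zt((186,268)),zs((390,172))]))
print("tab top tri",tri([t,s],[zt((355,485)),zs((132,232))]))
E
```

```text
plate top [[0.6173, -0.029, 0.016], [0.5194, -0.0453, 0.016], [0.4901, 0.101, 0.016]] [0.09928094 0.14926236]
plate scene [[0.5928, 0.1154, 0.016], [0.6207, -0.031, 0.016], [0.5236, -0.0487, 0.016]] [0.14903507 0.09868899]
watch [[0.55808888 0.0194581  0.031     ]] [[0.55890666 0.01985909 0.031     ]]
top 92 [220.51086957 194.7173913 ] [0.57455167 0.81846831] [215.3926668 187.4263382] [226.6880528  203.51699793]
scene 106 [278.24528302 171.49056604] [-0.70424679  0.70995526] [285.83650084 163.83781548] [270.3973085  179.40215451]
tip [[0.48292923 0.0336608  0.049     ]]
lever end tri (array([0.59565538, 0.12485766, 0.14694184]), [np.float64(5.841625015050241e-05), np.float64(5.8416250150492935e-05)])
grip inner tri (array([0.56587349, 0.10039204, 0.09996746]), [np.float64(0.0010524572934062179), np.float64(0.0010524572934062463)])
tab top tri (array([0.48382388, 0.03182412, 0.06495465]), [np.float64(0.00038575451644340245), np.float64(0.0003857545164433615)])
```

```bash
cat >>h.py <<'E'
from bench import *
stud=np.array([.5463,.0836]); A0=-79.2
def P(ang,r,off,tipz):
    a=np.radians(ang);u=np.array([np.cos(a),np.sin(a)]);n=np.array([-u[1],u[0]])
    return [*(stud+r*u-off*n),tipz+.064]
def O(ang): return [-90,0,ang]
def shot(k,names=("top","scene"),crop={"top":(165,250,200,310),"scene":(155,240,215,325)}):
    for n in names:
        c=read_camera(n);np.savez(f"{n}{k}.npz",**c);b=c["pixels"]
        if n in crop: a=crop[n];b=cv2.resize(b[a[0]:a[1],a[2]:a[3]],None,fx=6,fy=6,interpolation=cv2.INTER_CUBIC)
        cv2.imwrite(f"pics/{n}{k}.png",b)
E
python3 - <<'E'
from h import *
for a in(-142,-110,-79):
    print(inverse_kinematics(P(a,.074,.03,.041),O(a)).round(0))
grip(0.0,20)
goto(P(-141.8,.074,.055,.12),O(-141.8))
move_l(P(-141.8,.074,.055,.041),v=.12,contact_N=8)
s=read_state();print(s["time"],s["position"],s["orientation"],s["force"],s["opening"],P(-141.8,.074,.055,.041))
shot(1,("top","scene","wrist"))
E
```

```text
[ -7.  14. 114.  -0.  52.  45.]
[-11.  16. 111.  -0.  52.   9.]
[-12.  20. 106.   0.  54. -23.]
4.6917 [0.45464182 0.08091812 0.10546154] [-8.99694860e+01  3.58423462e-02 -1.41815728e+02] [-1.70313284  0.16551902  1.17140399] 0.0003786087280252597 [np.float64(0.45413412816035476), np.float64(0.0810599078681881), 0.10500000000000001]
```

View pics/scene1.png

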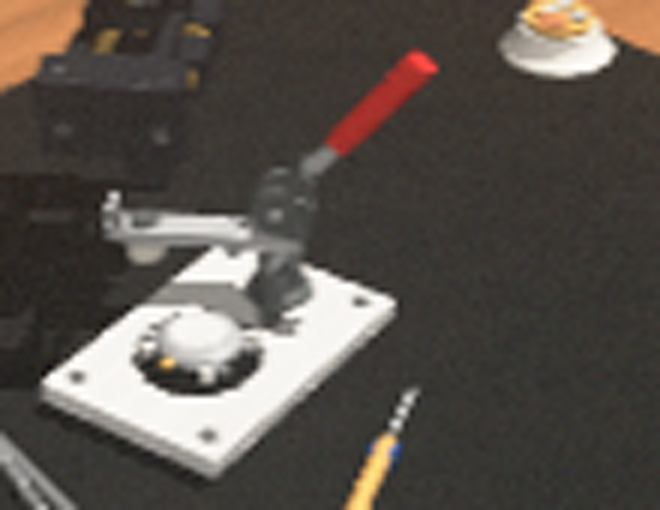

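View pics/wrist1.png

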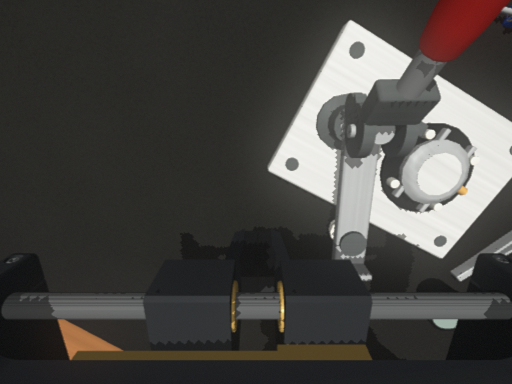

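The wrist view shows the closed fingers left of the strap, which runs parallel to the tool at columns 335–370. The scene view shows the lever up and clear. Next I push the strap along its arc.

```bash
python3 - <<'E'
from h import *
a=-141.8
hit=move_l(P(a,.074,.0265,.041),v=.06,contact_N=12);print(hit)
for a in np.linspace(-141.8,-84,7)[1:]:
    hit=move_l(P(a,.074,.0265,.041),v=.07,rotation=O(a),contact_N=15)
    s=read_state();print(round(a,1),hit,round(s["time"],2),s["force"].round(1))
    if hit:break
shot(2,("top","scene","wrist"))
E
```

```text
False
-132.2 False 5.81 [-0.1  0.2  0.6]
-122.5 False 6.15 [-0.7 -0.6  0.5]
-112.9 False 6.49 [-0.7 -0.2 -0. ]
-103.3 False 6.83 [ 0.7 -0.1  0.5]
-93.6 False 7.17 [-0.1  0.4 -0.5]
-84.0 False 7.52 [-0.2 -0.   0.8]
```

View pics/scene2.png

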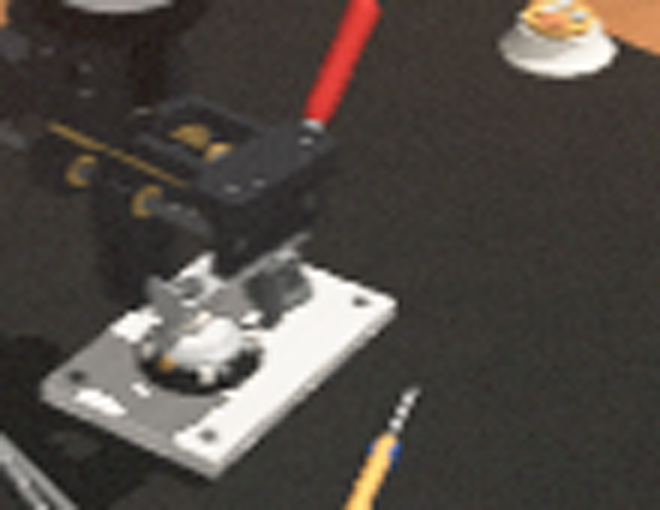

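View pics/wrist2.png

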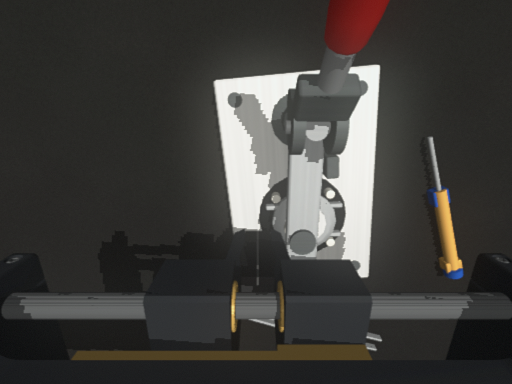

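The strap has followed the fingers: in the wrist view it lies over the seat at columns 288–322, with the stop just to its right at (333,165). I'll finish the swing slowly, watching the force.

```bash
python3 - <<'E'
from h import *
for a in np.arange(-82,-72,2.):
    hit=move_l(P(a,.074,.0265,.041),v=.03,rotation=O(min(a,-79.2)),contact_N=8)
    s=read_state();print(round(a,1),hit,round(s["time"],2),s["force"].round(1))
    if hit:break
p=s["position"][:2]-stud;print(s["position"],s["orientation"][2])
shot(3,("scene","wrist"))
E
```

```text
-82.0 False 7.92 [-0.5  0.8 -0.5]
-80.0 False 8.17 [-0.8  0.1 -0.4]
-78.0 False 8.42 [-3.3  1.2 -0.2]
-76.0 False 8.67 [-8.7  0.9  3. ]
-74.0 False 8.92 [-13.4   1.4   5.7]
[0.53792809 0.00582133 0.10372064] -79.19121460076924
```

View pics/wrist3.png

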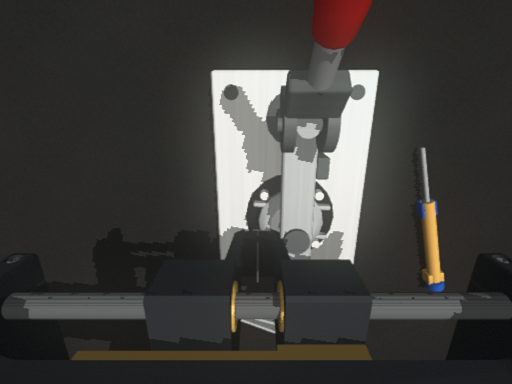

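The force rose to 13 N with the strap against its stop, in line with the seat. I'll back off, rise and re-measure the closed strap and the lever.

```bash
python3 - <<'E'
from h import *
move_l(P(-79.2,.074,.06,.041),v=.1)
move_l(P(-79.2,.074,.10,.18),v=.2)
s=read_state();print(s["time"],s["force"])
shot(4,("top","scene"))
t=dict(np.load("top4.npz"));sc=dict(np.load("scene4.npz"));R=[]
for n,c in(("top",t),("scene",sc)):
    m=c["pixels"].astype(int); red=((m[...,2]>110)&(m[...,1]<70)&(m[...,0]<70)).astype(np.uint8)
    b=(150,250,180,320) if n=="top" else (140,240,215,325)
    ys,xs=np.nonzero(red[b[0]:b[1],b[2]:b[3]]);p=np.c_[xs,ys]+[b[2],b[0]]
    print(n,len(p),p.mean(0)); R.append(p.mean(0))
x,e=tri([t,sc],R);d=x[:2]-stud;print(x,e,np.hypot(*d),np.degrees(np.arctan2(d[1],d[0])),np.degrees(np.arctan2(x[2]-.068,np.hypot(*d))))
E
```

```text
10.4417 [-0.1475015  -0.24113563  0.39416974]
top 82 [213.87804878 211.41463415]
scene 112 [270.40178571 163.91071429]
[0.53654311 0.1311283  0.12523132] [np.float64(0.0014848429900409436), np.float64(0.001484842990041008)] 0.04851944204894744 101.60084469257525 49.70946228267535
```

View pics/top4.png

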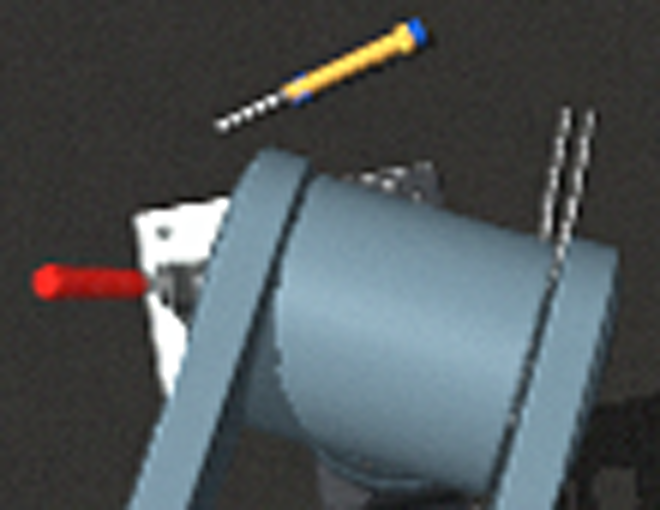

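View pics/scene4.png

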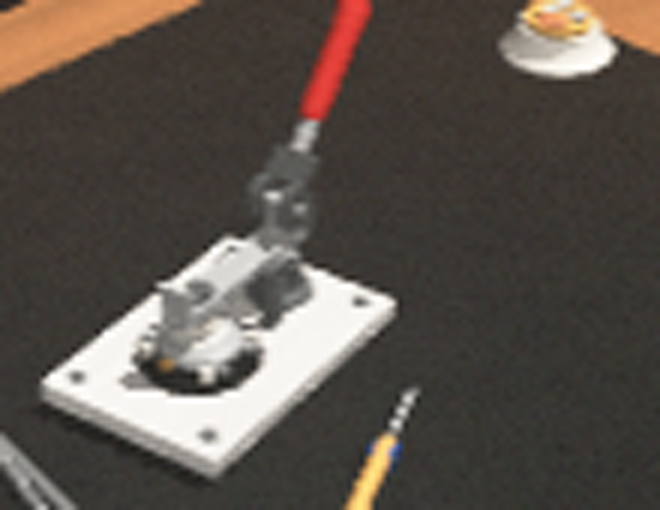

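The top view shows the red grip at zoom (45–145,283), pointing straight away from the seat. Its measured bearing is 101.6° (100.8° expected), elevation about 50°, so the lever is still up and the strap is over. Now I press the lever down along its arc.

```bash
python3 - <<'E'
from h import *
A=-79.0
def wp(phi,lift=0):
    f=np.radians(phi);r=.082;d=r*np.cos(f)-.007*np.sin(f);z=.068+r*np.sin(f)+.007*np.cos(f)
    return P(A,-(d-.009*min(1,phi/30)),0,z+lift)
for phi in(55,30,0): print(np.round(wp(phi),3), inverse_kinematics(wp(phi),O(A)).round(0))
w=wp(55)
move_l([*P(A,.074,.10,.2)],v=.2)
move_l([w[0],w[1],.2+.064],v=.2,rotation=O(A))
print(move_l(w,v=.08,contact_N=6),read_state()["time"])
shot(5,("scene","wrist"))
E
```

```text
[0.54  0.115 0.203] [ -0.  14. 100.   0.  66. -11.]
[0.535 0.141 0.179] [  2.  16. 101.   0.  63.  -9.]
[0.531 0.164 0.139] [  5.  20. 102.   0.  59.  -6.]
False 12.5833
```

View pics/scene5.png

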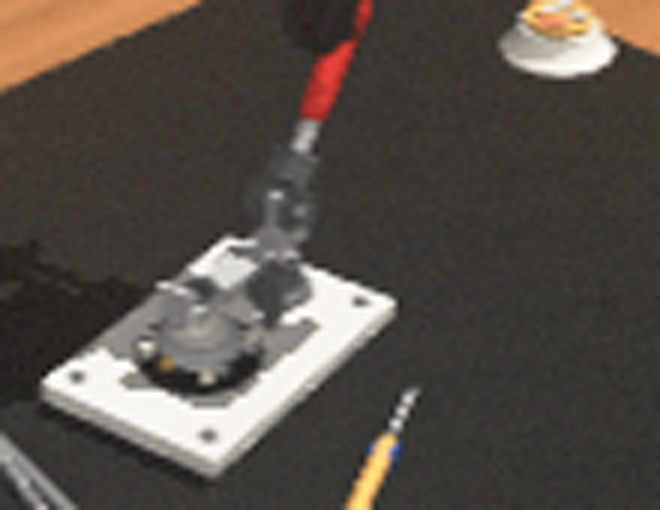

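View pics/wrist5.png

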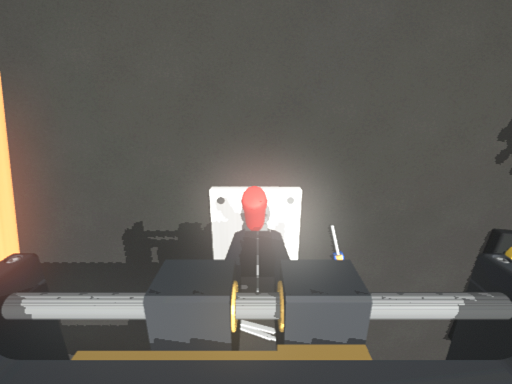

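The fingertips sit just on the stud side of the grip and above it. The red end is at (255,200) in the wrist view, centred on the fingers at column 257. I'll press along the arc.

```bash
python3 - <<'E'
from h import *
A=-79.0
def wp(phi,lift=0):
    f=np.radians(phi);r=.082;d=r*np.cos(f)-.007*np.sin(f);z=.068+r*np.sin(f)+.007*np.cos(f)
    return P(A,-(d-.009*min(1,max(phi,0)/30)),0,z+lift)
for phi in range(50,4,-5):
    hit=move_l(wp(phi),v=.06,contact_N=30);s=read_state();print(phi,hit,round(s["time"],2),s["force"].round(1))
    if hit: break
if not hit:
    p=wp(3)
    for k in range(8):
        move_l([p[0],p[1],p[2]-.002*k],v=.03,contact_N=25);s=read_state();print(k,s["force"].round(1),s["position"].round(4),round(p[2]-.002*k,4))
        if s["force"][2]>22: break
shot(6,("scene","wrist"))
E
```

```text
50 False 12.95 [0.2 0.4 0.2]
45 False 13.22 [ 1.6 -0.7  1.3]
40 False 13.48 [-0.1 -0.3  1.5]
35 False 13.75 [-0.2 -0.7  1.4]
30 False 14.02 [0.6 0.5 0.2]
25 False 14.3 [ 1.2 -0.5  1.2]
20 False 14.58 [0.7 0.  0.5]
15 False 14.87 [ 0.1 -0.4  0.6]
10 False 15.15 [ 0.  -0.6  1.4]
5 False 15.43 [0.8 0.3 0.2]
0 [ 0.3 -1.4  0.9] [0.5309 0.1627 0.1432] 0.1433
1 [-1.  -1.1  6.3] [0.5312 0.1629 0.1419] 0.1413
2 [-2.7 -0.5 12.4] [0.5316 0.1631 0.1408] 0.1393
3 [-4.6 -0.8 16.8] [0.5321 0.1633 0.1397] 0.1373
4 [-4.4  0.6 22.8] [0.533  0.1636 0.1389] 0.1353
```

View pics/scene6.png

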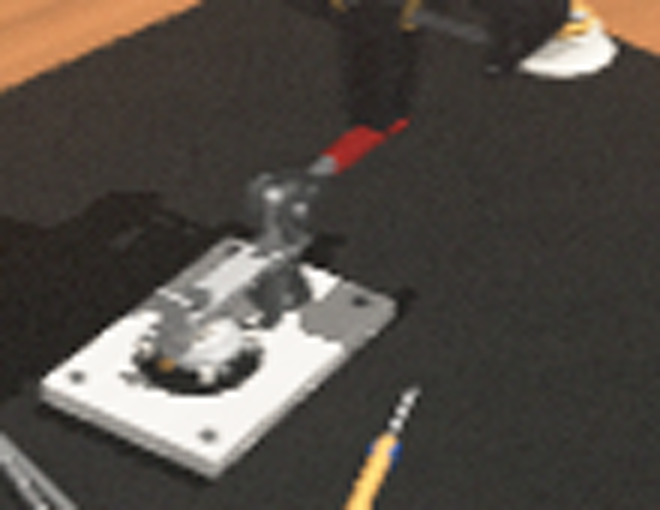

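Force built to 23 N at the lower stop, with the fingertip at z≈0.075. I'll lift off and check.

```bash
python3 - <<'E'
from h import *
p=read_state()["position"]
move_l([p[0],p[1],.25],v=.15)
move_l([.45,.25,.32],v=.25)
s=read_state();print(s["time"],s["force"])
shot(7,("top","scene"))
t=dict(np.load("top7.npz"));sc=dict(np.load("scene7.npz"));R=[];E=[]
for n,c in(("top",t),("scene",sc)):
    m=c["pixels"].astype(int); red=((m[...,2]>110)&(m[...,1]<70)&(m[...,0]<70)).astype(np.uint8)
    b=(150,250,180,320) if n=="top" else (140,240,215,325)
    ys,xs=np.nonzero(red[b[0]:b[1],b[2]:b[3]]);p=np.c_[xs,ys]+[b[2],b[0]];R.append(p.mean(0))
    print(n,len(p),p.mean(0))
x,e=tri([t,sc],R);d=x[:2]-stud;print(x,e,np.hypot(*d),np.degrees(np.arctan2(d[1],d[0])),np.degrees(np.arctan2(x[2]-.068,np.hypot(*d))))
E
```

```text
18.4 [ 0.81849146 -0.38118198 -0.58349418]
top 108 [206.82407407 215.83333333]
scene 36 [276.83333333 175.77777778]
[0.53375514 0.15845971 0.07250647] [np.float64(0.0012774377446227835), np.float64(0.0012774377446226027)] 0.07590355553838085 99.51313434207432 3.397718637550912
```

View pics/top7.png

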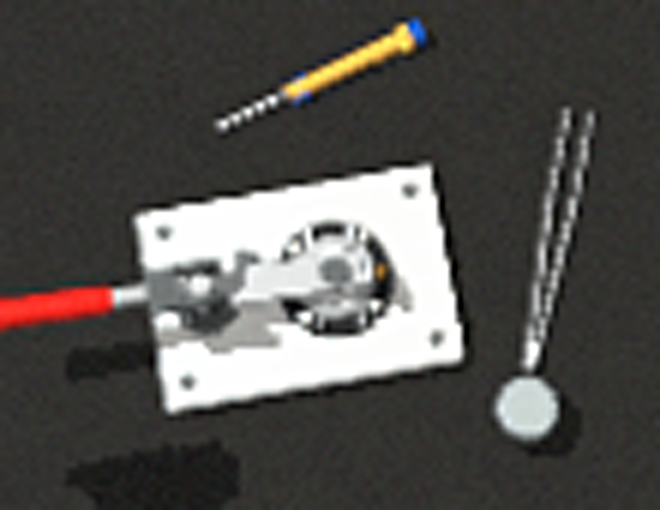

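View pics/scene7.png

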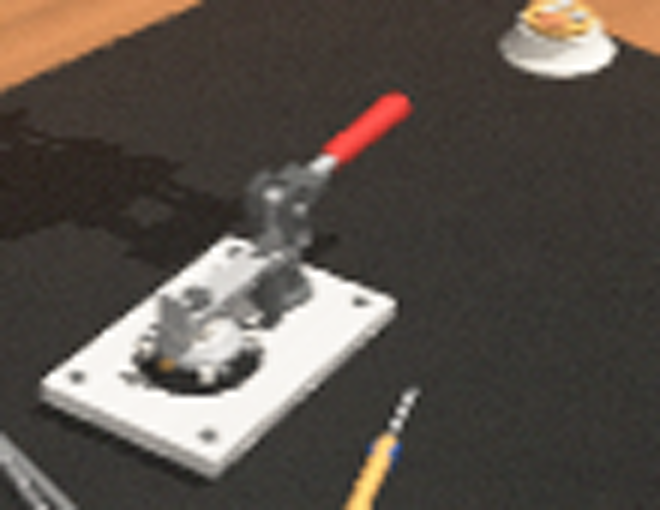

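The lever now lies low and the strap is over the seat, but the scene mask was only partial (36 px). I'll re-measure the lever and the strap's angle with points across both views.

```bash
python3 - <<'E'
from h import *
t=dict(np.load("top7.npz"));sc=dict(np.load("scene7.npz"));C=[]
for n,c,b in(("top",t,(180,250,170,320)),("scene",sc,(150,240,215,325))):
    hsv=cv2.cvtColor(c["pixels"],cv2.COLOR_BGR2HSV)
    m=((np.minimum(hsv[...,0],180-hsv[...,0].astype(int))<8)&(hsv[...,1]>130)&(hsv[...,2]>70))
    ys,xs=np.nonzero(m[b[0]:b[1],b[2]:b[3]]);p=np.c_[xs,ys]+[b[2],b[0]];q=p-p.mean(0);v=np.linalg.svd(q,full_matrices=False)[2][0];k=q@v
    if n=="top": v,k=(v,k) if v[0]<0 else (-v,-k)
    else: v,k=(v,k) if v[0]>0 else (-v,-k)
    print(n,len(p),p.mean(0));C.append([p.mean(0)+v*k.min(),p.mean(0),p.mean(0)+v*k.max()])
X=[]
for i in range(3):
    x,e=tri([t,sc],[C[0][i],C[1][i]]);X.append(x);d=x[:2]-stud;print(x.round(4),np.round(e,4),"d",np.hypot(*d).round(4),"az",np.degrees(np.arctan2(d[1],d[0])).round(1),"el from pin",np.degrees(np.arctan2(x[2]-.068,np.hypot(*d))).round(1))
v=X[2]-X[0];print("len",np.linalg.norm(v),"az",np.degrees(np.arctan2(v[1],v[0])),"el",np.degrees(np.arcsin(v[2]/np.linalg.norm(v))))
a=np.array([(165,262),(100,100)])
for k in("top",):
    b=t["pixels"][180:240,190:275];cv2.imwrite("pics/top7z.png",cv2.resize(b,None,fx=9,fy=9,interpolation=cv2.INTER_CUBIC))
b=sc["pixels"][165:235,215:290];cv2.imwrite("pics/scene7z.png",cv2.resize(b,None,fx=8,fy=8,interpolation=cv2.INTER_CUBIC))
E
```

```text
top 123 [206.95121951 215.81300813]
scene 78 [276.17948718 175.62820513]
[0.538  0.125  0.0721] [0.0003 0.0003] d 0.0422 az 101.3 el from pin 5.5
[0.5331 0.1574 0.0734] [0.0005 0.0005] d 0.0749 az 100.1 el from pin 4.1
[0.5283 0.1886 0.0744] [0.001 0.001] d 0.1065 az 99.7 el from pin 3.5
len 0.06440821518750363 az 98.63639352010291 el 2.1066990423109333
```

View pics/top7z.png

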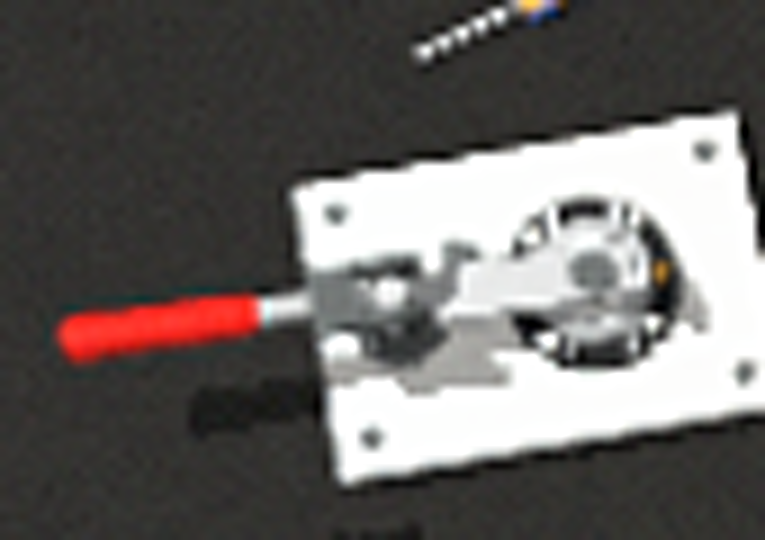

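View pics/scene7z.png

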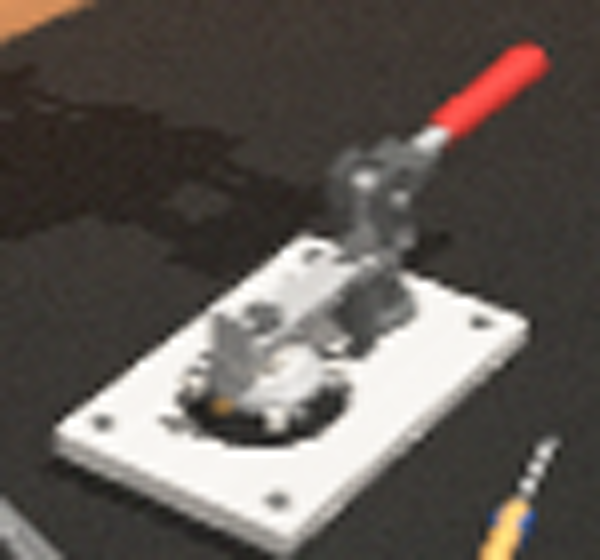

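The lever is down: its fitted elevation is 2–4° and the length matches. Its bearing came out about 1.5° less than before pressing, so I'll check the strap against its stop close up with the wrist camera.

```bash
python3 - <<'E'
from h import *
goto(P(-79,.13,0,.14),O(-79))
s=read_state();print(s["time"],s["position"],s["orientation"])
shot(8,("wrist",))
np.savez("w8pose.npz",p=s["position"],o=s["orientation"])
b=cv2.imread("pics/wrist8.png")[0:240,150:360];cv2.imwrite("pics/wrist8z.png",cv2.resize(b,None,fx=2.5,fy=2.5,interpolation=cv2.INTER_CUBIC))
E
```

```text
19.775 [ 0.57121727 -0.04322925  0.20437509] [-8.99705933e+01  8.33519825e-03 -7.89650286e+01]
```

View pics/wrist8z.png

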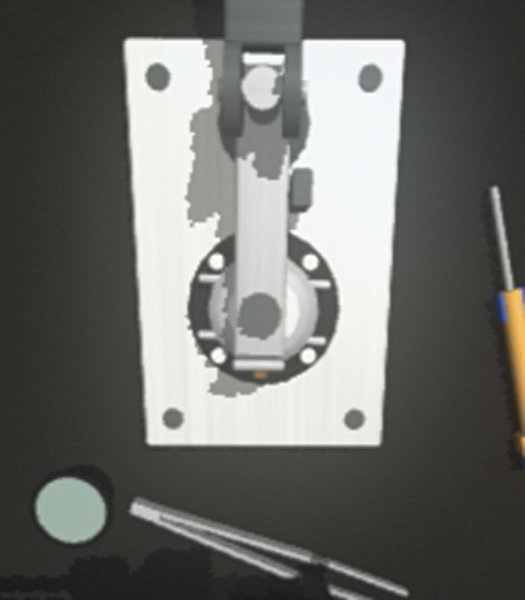

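```bash
python3 - <<'E'
from h import *
from scipy.spatial.transform import Rotation as R
w=dict(np.load("wrist8.npz"));q=np.load("w8pose.npz");T=np.eye(4);T[:3,:3]=R.from_euler("xyz",q["o"],degrees=True).as_matrix();T[:3,3]=q["p"]
w["world_from_camera"]=T@w["mount"]
z=lambda p:(np.array(p)+.5)/2.5-.5+[150,0]
C=plane(w,z([(125,40),(404,41),(381,444),(147,444)]),.016);print(C[:,:2].round(4).tolist())
ang=lambda v:np.degrees(np.arctan2(v[1],v[0]))
print("plate -y az",ang(C[3]-C[0]),ang(C[2]-C[1]),"x az",ang(C[1]-C[0]),ang(C[2]-C[3]))
g=cv2.GaussianBlur(cv2.cvtColor(w["pixels"],cv2.COLOR_BGR2GRAY),(3,3),0).astype(float)
# strap edges rowwise, subpixel gradient peaks near expected columns
L=[];Rr=[]
for row in range(76,142,2):
    for lst,c0,w0 in((L,150+236/2.5,4),(Rr,150+287/2.5,4)):
        xs=np.arange(int(c0-w0),int(c0+w0)+1);d=np.abs(np.gradient(g[row,xs[0]-1:xs[-1]+2])[1:-1])
        if d.max()>12: k=d>.4*d.max();lst.append(((xs[k]*d[k]).sum()/d[k].sum(),row))
for nm,l in(("L",L),("R",Rr)):
    l=np.array(l,np.float32);v=cv2.fitLine(l,cv2.DIST_HUBER,0,.01,.01).ravel();y=np.array([78,140]);x=v[2]+(y-v[3])*v[0]/v[1]
    e=plane(w,np.c_[x,y],.049);print(nm,len(l),x.round(1),"az",ang(e[1]-e[0]),e[:,:2].round(4).tolist())
E
```

```text
[[0.4927, 0.0996], [0.5889, 0.1181], [0.6169, -0.0261], [0.5198, -0.0449]]
plate -y az -79.37786205469529 -79.0207798477241 x az 10.84968398393212 10.985855949384176
L 33 [244.9 243. ] az -81.77496858259154 [[0.5424, 0.0553], [0.5497, 0.0052]]
R 25 [265.  262.7] az -80.76955246149376 [[0.5586, 0.0584], [0.5667, 0.0085]]
```

Close up, the watch is centred in its nest and the lever is down. The strap, however, reads −81.3° against −79.2° for the plate, so pressing the lever turned it about 2° off its stop. The earlier lever bearing agrees with that. I'll nudge the strap back from its outer side with limited force.

```bash
python3 - <<'E'
from h import *
move_l(P(-79,.078,.07,.14),v=.2,rotation=O(-80))
move_l(P(-79,.078,.055,.0395),v=.15,contact_N=8)
move_l(P(-79,.078,.034,.0395),v=.06,contact_N=8)
n=np.array([np.cos(np.radians(11)),np.sin(np.radians(11))])
p0=read_state()["position"][:2]
for off in np.arange(.033,.0149,-.001):
    move_l(P(-79,.078,off,.0395),v=.02,contact_N=20);s=read_state()
    f=s["force"][:2]@n; print(round(off,4),"adv",round((s["position"][:2]-stud)@n*1e3,2),"F",f.round(1),round(s["time"],2))
    if f<-20: break
E
```

```text
0.033 adv -33.19 F -0.5 21.98
0.032 adv -32.0 F 0.1 22.23
0.031 adv -30.94 F 0.4 22.48
0.03 adv -29.91 F -1.1 22.73
0.029 adv -28.96 F 0.5 22.98
0.028 adv -27.93 F -1.0 23.23
0.027 adv -27.34 F -2.4 23.48
0.026 adv -26.5 F -4.7 23.73
0.025 adv -25.45 F -5.2 23.98
0.024 adv -24.93 F -6.8 24.23
0.023 adv -24.44 F -9.7 24.48
0.022 adv -23.98 F -11.2 24.73
0.021 adv -23.56 F -13.5 24.98
0.02 adv -23.12 F -16.6 25.23
0.019 adv -22.72 F -19.9 25.48
0.018 adv -22.28 F -21.7 25.73
```

After contact the strap slid about 2 mm at 5 N, then came up hard. I'll retreat and re-measure.

```bash
python3 - <<'E'
from h import *
from scipy.spatial.transform import Rotation as R
move_l(P(-79,.078,.06,.0395),v=.1)
move_l(P(-79,.078,.09,.15),v=.2)
move_l(P(-79,.13,0,.14),v=.2,rotation=O(-79))
s=read_state();print(s["time"],s["force"]);shot(9,("wrist",))
w=dict(np.load("wrist9.npz"));T=np.eye(4);T[:3,:3]=R.from_euler("xyz",s["orientation"],degrees=True).as_matrix();T[:3,3]=s["position"];w["world_from_camera"]=T@w["mount"]
g=cv2.GaussianBlur(cv2.cvtColor(w["pixels"],cv2.COLOR_BGR2GRAY),(3,3),0).astype(float);ang=lambda v:np.degrees(np.arctan2(v[1],v[0]))
L=[];Rr=[]
for row in range(76,142,2):
    for lst,c0,w0 in((L,150+238/2.5,4),(Rr,150+289/2.5,4)):
        xs=np.arange(int(c0-w0),int(c0+w0)+1);d=np.abs(np.gradient(g[row,xs[0]-1:xs[-1]+2])[1:-1])
        if d.max()>12: k=d>.4*d.max();lst.append(((xs[k]*d[k]).sum()/d[k].sum(),row))
for nm,l in(("L",L),("R",Rr)):
    l=np.array(l,np.float32);v=cv2.fitLine(l,cv2.DIST_HUBER,0,.01,.01).ravel();y=np.array([78,140]);x=v[2]+(y-v[3])*v[0]/v[1]
    e=plane(w,np.c_[x,y],.049);print(nm,len(l),x.round(1),"az",ang(e[1]-e[0]),e[:,:2].round(4).tolist())
b=cv2.imread("pics/wrist9.png")[0:240,150:360];cv2.imwrite("pics/wrist9z.png",cv2.resize(b,None,fx=2.5,fy=2.5,interpolation=cv2.INTER_CUBIC))
E
```

```text
27.7 [-0.91760673  0.30533175  0.46951628]
L 33 [247.3 244.5] az -82.54103903246934 [[0.5426, 0.0553], [0.5492, 0.0055]]
R 26 [267.3 265.4] az -80.1479753250394 [[0.5587, 0.0584], [0.5672, 0.009]]
```

View pics/wrist9z.png

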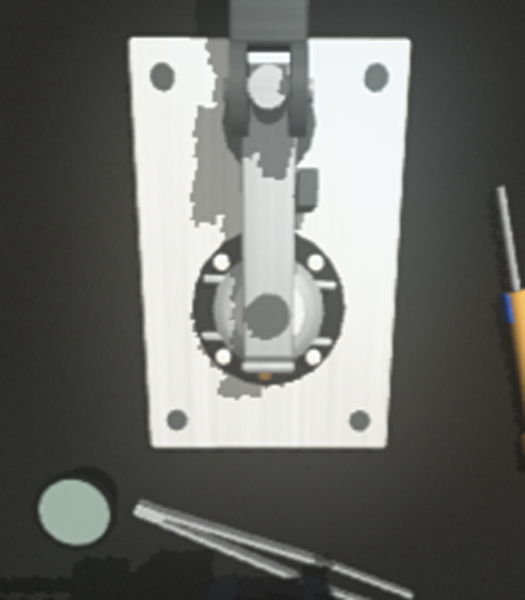

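The strap tip now sits at column 269, on the plate's midline of (152+386)/2 = 269; before the nudge it was 5 px off. It is flush with the stop and the watch is centred in its pins. The edge fits disagree (L −82.5°, R −80.1°) because shadow crosses the left edge. I'll do a last lever check from a clear pose, then hand in.

```bash
python3 - <<'E'
from h import *
move_l([.45,.25,.32],v=.25)
shot(10)
t=dict(np.load("top10.npz"));sc=dict(np.load("scene10.npz"));C=[]
for n,c,b in(("top",t,(180,250,170,320)),("scene",sc,(150,240,215,325))):
    hsv=cv2.cvtColor(c["pixels"],cv2.COLOR_BGR2HSV)
    m=((np.minimum(hsv[...,0],180-hsv[...,0].astype(int))<8)&(hsv[...,1]>130)&(hsv[...,2]>70))
    ys,xs=np.nonzero(m[b[0]:b[1],b[2]:b[3]]);p=np.c_[xs,ys]+[b[2],b[0]];C.append(p.mean(0))
x,e=tri([t,sc],C);d=x[:2]-stud;print(x,np.degrees(np.arctan2(d[1],d[0])),np.degrees(np.arctan2(x[2]-.068,np.hypot(*d))),read_state()["time"])
cv2.imwrite("pics/full10.png",np.hstack([t["pixels"][80:320,100:420],sc["pixels"][100:340,40:360]]))
E
```

```text
[0.53148955 0.15695249 0.07345744] 101.41500285319914 4.171115719408974 29.35
```

View pics/full10.png

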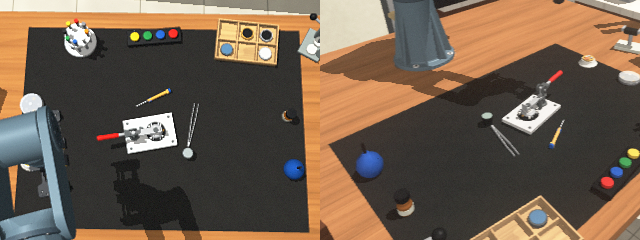

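The lever bearing is back to 101.4° (101.6° with the strap on its stop). Elevation is about 4°, so it is down, and the other things look unmoved.

```bash
python3 -c "
from bench import *
close_job()"
```

```text
the job is handed in; nothing more can be done
```

The watch case is clamped and the job is handed in, at about 29 s of the 48 s allowed. With the gripper closed, I pushed the strap round to its stop using the outside of the fingers. I then pressed the red lever fully down with the fingertips, up to 23 N at its lower stop.

**Strap correction:** a check after pressing the lever showed that the press had turned the strap about 2° off its stop. I nudged it back with the lever already down. It slid about 2 mm at 5 N, then came up hard, and I pushed to 22 N.

**Last checks:**
- **Strap:** its tip lies on the plate's midline and it is flush with the stop in the wrist camera view.
- **Lever:** its bearing is 101.4°, against 101.6° when the strap was first on its stop. Its elevation reads about 4°, against the nominal 3° when fully down.
- **Watch:** it is centred between its pins.
- **Bench:** the other things look unmoved, and the robot is clear.

**Disagreement:** the last strap edge fits disagreed (left −82.5°, right −80.1°, plate −79.2°). I put that down to shadow across the edges and relied on the tip position, the stop contact and the lever bearing instead.

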